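Turn the double-ended scraper round in its bench holder

TASK

The double-ended sieve scraper lies in its sloping bench holder with the broad blade sticking out at the high end. Take it out, turn it end for end and lay it back down fully into both saddles, its low end up to the end stop, so that the two-pronged fork now sticks out at the high end. Let go of it, and do not disturb the metal tin, the jar or the crucible standing nearby.

Things in the scene. Friction and masses are not known exactly. Their poses are not given: they have to be found in the camera images.
- scraper_mid (a point): Centre of the loose scraper, 190 mm long, 0.11 to 0.22 kg. Its middle is a black grip bar 104 long (x), 22 wide (y), 18 mm thick (z); the steel ends, 6 to 8 mm thick, lie on the same mid-plane. x points to the blade end; z is normal to the flat faces, out of the holder at the start. Grip it across the 22 mm width at its middle. It starts seated, low tip within 3 mm of the end stop.
- fork_tip (a point): Tip of the fork end, 95 mm from the centre along the scraper's -x: two parallel prongs 26 mm long, each 9 mm wide, with an 18 mm gap, 36 mm over all. At the start this end is low, by the end stop.
- blade_tip (a point): Tip of the blade end, 95 mm from the centre along the scraper's +x: a solid flat blade widening to 44 mm. At the start this end is high and sticks out of the holder.
- cradle: Sloping part of the fixed grey holder. Origin: where the scraper's centre belongs, 108 mm above the worktop. x points up the slope (30 degrees from level, leading to the left and away from the robot), y level across, z normal to the slope, outward. Spine below: 44 mm wide, top at z = -37 mm; nothing else stands in the 64 mm gap between the saddles. Base plate 156 x 70 x 10 mm.
- high_saddle (a point): Centre of the seat in the higher of two like U-shaped saddles, at x = +40 mm of the cradle (the lower is at x = -40 mm), each 16 mm long in x. Floor 9 mm below this point, cheeks 26 mm apart, flared outward from 6 mm above it to a 44 mm wide mouth about 20 mm above it. The grip bar lies in both.
- end_stop (a point): Middle of the inner face of the end stop, a plate across the low end, 96 mm down the slope from the cradle's origin; 44 mm wide, its top 12 mm above this point. The scraper's low tip rests against it or stops just short of it; friction alone may hold it on the slope.
- dissecting_microscope: Tall black microscope fixed on the worktop left of the holder, 171 mm wide and 381 mm tall; origin at the centre of its foot. Swing the arm round or over it.
- tin: Open round metal tin, 60 mm across, 26 mm high, loose; origin at the centre of its underside. Leave alone.
- jar: Round sample jar with black cap, 52 mm across, 92 mm high, loose; origin at the centre of its underside. Leave alone.
- crucible: White crucible with lid, 45 mm across, 49 mm high, loose; origin at the centre of its underside. Leave alone.

How it is judged:
At the end, for the whole second after the job is handed in: At rest in both saddles, turned end for end: fork tip more than 80 mm up-slope of the cradle origin; scraper centre within 5 mm across, 4 mm in height and -8 to +12 mm along the slope of that origin; both tips within 8 mm of their seated height (x of scraper_mid in the frame of cradle between -0.008 and 0.012 m and y of scraper_mid in the frame of cradle between -0.005 and 0.005 m and z of scraper_mid in the frame of cradle between -0.004 and 0.004 m and x of fork_tip in the frame of cradle above 0.08 m and z of fork_tip in the frame of cradle between -0.008 and 0.008 m and z of blade_tip in the frame of cradle between -0.008 and 0.008 m and linear speed of scraper below 0.02 m/s); the robot touches nothing.
It fails at once if the tin, the jar or the crucible was pushed more than 2 cm or tipped over (distance of any of tin, jar, crucible from where it was at the start of the episode above 0.02 m or angle between any of tin, jar, crucible's own z axis and vertical above 0.5 rad).
It also fails if it takes over 51 s, if anything falls off the work surface, if the arm or the gripper's body presses on something with over 40 N, if the wrist force passes 120 N, or if a joint passes its speed limit or range.

ROBOT

A 7-joint arm with a two-finger parallel gripper is mounted at the origin on a cart in front of the work surface, level with it; the furniture and walls round the work are solid. World frame = base frame: x ahead of the robot, y to its left, z up, the work surface at z = 0. Lengths are in m, angles in rad, forces in N, time in s.
With the tool pointing down it reaches from about 0.4 to 0.875 m from the base axis. Payload 6.5 kg.
Tool frame: the origin (TCP) lies midway between the tips of the shut fingers; the grasp point (between the pads) lies 19 mm behind it (ctrl.grasp_offset is the distance from the TCP to the grasp point, in m); z points along the fingers, y is the line along which they close (so a half turn about z gives the same grasp; the last joint's range is limited). The gripper opens to 88 mm and grips with 3 to 60 N. Pads are 18 mm wide; open, the fingers measure 123 mm over their backs; the gripper's body (75 mm by 187 mm) begins 45 mm behind the grasp point.
Start: joints at [-1.283, 0.536, -0.004, 1.538, 0.003, 1.067, -0.071], TCP at [0.225, 0.61, 0.239] pointing down, gripper open.
Joint ranges: [-2.7, 2.7], [-0.37, 2.16], [-1.27, 1.26], [0.24, 2.4], [-1.31, 4.45], [0.19, 1.91], [-2.76, 2.76]. Speed limits (rad/s): [2.39, 2.39, 3.14, 3.14, 3.14, 3.14, 3.14].

INTERFACE

Orientations are given as a 3x3 rotation matrix whose columns are the frame's x, y, z axes.
In Python, from station import ctrl, claw, cams, close_job gives the robot as it stands. Calls block until the motion is done:
- ctrl.move_to(position, orientation): joint-space move of the TCP to a pose.
- ctrl.move_straight(position, rotation=None, v=0.15): straight line of the TCP; rotation=None keeps the orientation; v is the mean speed in m/s.
- ctrl.movej(angles): joint-space move.
- claw.gripper_to(opening, newtons=None): opening from 0.0 (shut) to 1.0 (fully open); newtons is the grip in N (None keeps the last); returns when the fingers have stopped.
- ctrl.dwell(seconds).
- ctrl.ik(position, orientation): joint angles nearest the present ones, or None.
- ctrl.sense(): the state.
- cams.read_camera(name): name is "scene" or "top" or "wrist"; returns (picture, depth): 400x640x3 uint8, blue, green, red; 400x640 float32, m along the optical axis (not along the pixel's ray), 0 where there is no reading.
- cams.camera_info(name): a dict with "fx", "fy", "cx", "cy" (pixels), "dist_coeffs" ([k1, k2, p1, p2, k3] as OpenCV has them; the pictures are not rectified), "R" (3x3) and "t" (3): a world point X has camera coordinates R X + t; the wrist camera has in their place "mount" (4x4, takes a point from camera to tool coordinates, whose origin is the TCP and whose axes are the flange's). Camera axes: x right, y down, z forward; pixel columns grow to the right and rows downward; lengths in m; the calibration is good to about 2 mm. A picture is of the moment at which its call begins: read the wrist's pose just before it. camera_info takes no time and is no camera call.
A pose or a line that the arm cannot do raises ctrl.MotionError and nothing moves.
- close_job(): hands the job in; it is judged then, once.
The state is a dict: "time_s": time; "q": joint angles; "qvel": joint speeds; "joint_efforts": joint torques, N m; "tool_pos": TCP position; "ee_rot": TCP orientation; "wrist_force": force on the tool from outside, world axes, zero at the start; "torque": the same for the moment, N m; "width": opening from 0.0 (shut) to 1.0 (fully open); "gripper_force": force on a finger pad.
Only numpy, scipy, OpenCV 4.12 (cv2) and the standard library are available. Lean on these libraries where they do the work, as an engineer would, in place of code of your own. Each camera call takes 0.05 s, during which the arm holds its last target. There are 200 camera calls.

## Working session

There is one attempt and no reset: what is moved stays moved. The work goes in short steps, each a Python script; the robot and the scene stay as the last script left them, time stands still between calls to the robot, and variables do not carry over. Pictures are saved under pics/ and viewed, at most 10 in all, crops included, and the job is handed in when it is done.

```bash
ls; mkdir -p pics
python3 - <<'E'
from station import ctrl,claw,cams
import cv2,numpy as np
for n in("scene","top"):
    p,d=cams.read_camera(n); cv2.imwrite(f"pics/{n}0.png",p); np.save(f"pics/{n}0.npy",d)
    print(n,cams.camera_info(n))
print(cams.camera_info("wrist")); print(ctrl.sense()["time_s"],ctrl.grasp_offset)
E
```

```text
pics
scene {'fx': 465.48384396602427, 'fy': 465.48384396602427, 'cx': 320.0157129077647, 'cy': 192.98428732834617, 'dist_coeffs': array([-0.1131023,  0.       ,  0.       ,  0.       ,  0.       ]), 'R': array([[ 0.95827424,  0.28565736,  0.01050527],
       [ 0.25739442, -0.8463113 , -0.46637463],
       [-0.12433262,  0.44961879, -0.88452493]]), 't': array([-0.42650632, -0.34347267,  1.29286801])}
top {'fx': 409.0385428043794, 'fy': 409.0385428043794, 'cx': 314.7406114735473, 'cy': 210.9980549489691, 'dist_coeffs': array([-0.02110817,  0.        ,  0.        ,  0.        ,  0.        ]), 'R': array([[-2.85467473e-02, -9.99592328e-01, -5.10680144e-04],
       [-9.93396189e-01,  2.84265845e-02, -1.11157277e-01],
       [ 1.11126478e-01, -2.66587097e-03, -9.93802696e-01]]), 't': array([-0.30737685,  0.5320937 ,  1.11174899])}
{'fx': 281.10365061759467, 'fy': 281.10365061759467, 'cx': 321.6705096811408, 'cy': 198.4756666743267, 'dist_coeffs': array([-0.02353907,  0.        ,  0.        ,  0.        ,  0.        ]), 'mount': array([[ 8.52779339e-04, -9.51128040e-01, -3.08795602e-01,
         8.05554673e-02],
       [ 9.99999484e-01,  6.40577051e-04,  7.88573744e-04,
        -1.27113472e-03],
       [-5.52227223e-04, -3.08796115e-01,  9.51128096e-01,
        -1.46552125e-01],
       [ 0.00000000e+00,  0.00000000e+00,  0.00000000e+00,
         1.00000000e+00]])}
0.1 0.0187
```

View pics/scene0.png

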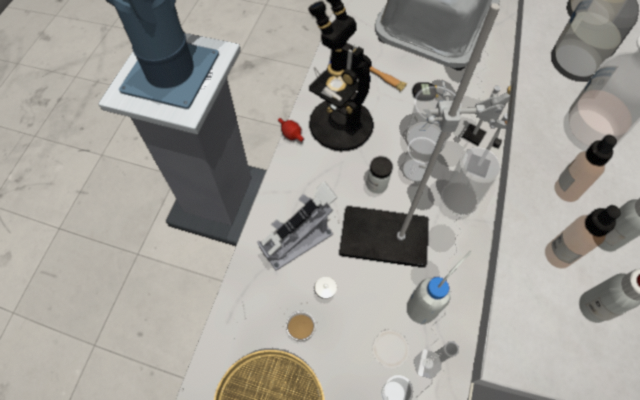

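View pics/top0.png

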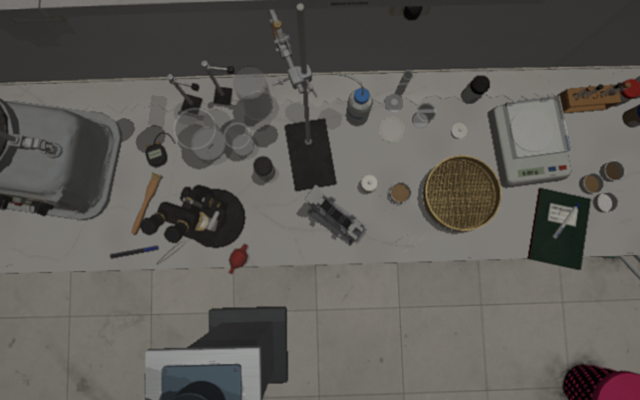

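The top view shows the holder around (337,217): its high end with the blade is near (312,197) and its low end near (360,238). The microscope is at (212,217), the jar at (263,168), the crucible at (369,183) and the tin at (400,192). I'll get a coarse pose from depth.

```bash
cat > h.py <<'E'
import numpy as np,cv2
from station import ctrl,claw,cams
from scipy.spatial.transform import Rotation as Ro
def rays(i,shape=(400,640)):
    K=np.array([[i["fx"],0,i["cx"]],[0,i["fy"],i["cy"]],[0,0,1]])
    v,u=np.mgrid[:shape[0],:shape[1]]
    n=cv2.undistortPoints(np.stack([u,v],-1).reshape(-1,1,2).astype(float),K,i["dist_coeffs"]).reshape(*shape,2)
    return np.dstack([n,np.ones(shape)])
def cloud(n,d,s=None):
    i=cams.camera_info(n); P=rays(i)*d[...,None]
    if n=="wrist":
        M=i["mount"]; P=P@M[:3,:3].T+M[:3,3]
        return P@np.array(s["ee_rot"]).T+np.array(s["tool_pos"])
    return (P-i["t"])@i["R"]
def cradle_R(yaw):
    return Ro.from_euler("ZY",[yaw,-np.pi/6]).as_matrix()
E
python3 - <<'E'
from h import *
for n in("top","scene"):
    d=np.load(f"pics/{n}0.npy"); P=cloud(n,d); np.save(f"pics/{n}P.npy",P)
    m=(d>0)&(P[...,0]>.3)&(P[...,0]<.62)&(P[...,1]>-.5)&(P[...,1]<-.15)&(P[...,2]>.02)
    Q=P[m]; lab=cv2.connectedComponents(m.astype(np.uint8))
    for k in range(1,lab[0]):
        q=P[lab[1]==k]
        if len(q)>30: print(n,len(q),q.min(0).round(3),q.max(0).round(3),q.mean(0).round(3))
# scale pictures
P=np.load("pics/topP.npy")
for nm,(c,r) in dict(hi=(312,197),mid=(337,217),lo=(360,238),jar=(263,168),cruc=(369,183),tin=(400,192),mic=(212,217)).items(): print(nm,P[r,c].round(3))
p=cv2.imread("pics/top0.png")[170:260,280:420]; a=cv2.resize(p,None,fx=5,fy=5,interpolation=cv2.INTER_CUBIC)
cv2.imwrite("pics/c.png",a)
# reach trial
s=ctrl.sense(); print(s["ee_rot"])
c=P[217,337].copy(); c[2]=.108
for yaw in (np.arctan2(.62,.78),):
  C=cradle_R(yaw); 
  for sg in (1,-1):
    # tool z=-Cz, tool y=sg*Cy 
    T=np.c_[np.cross(sg*C[:,1],-C[:,2]),sg*C[:,1],-C[:,2]]
    for h in (-.019,.08,.15,.2): print(sg,h,(lambda q:None if q is None else np.round(q,2))(ctrl.ik(c+C[:,2]*h,T)))
E
```

```text
top 61 [ 0.615 -0.199  0.02 ] [ 0.62  -0.172  0.096] [ 0.618 -0.186  0.062]
top 200 [ 0.576 -0.496  0.034] [ 0.619 -0.453  0.052] [ 0.596 -0.475  0.04 ]
top 1207 [ 0.435 -0.459  0.021] [ 0.572 -0.299  0.161] [ 0.505 -0.373  0.104]
scene 2361 [ 0.434 -0.46   0.02 ] [ 0.576 -0.296  0.161] [ 0.512 -0.378  0.097]
scene 337 [ 0.577 -0.499  0.02 ] [ 0.62  -0.455  0.05 ] [ 0.599 -0.478  0.04 ]
hi [ 0.545 -0.316  0.151]
mid [ 0.496 -0.379  0.115]
lo [ 0.446 -0.449 -0.   ]
jar [ 0.635 -0.188  0.094]
cruc [ 0.595 -0.475  0.048]
tin [ 0.572 -0.567  0.013]
mic [ 0.502 -0.066  0.153]
[[-9.38090479e-01  3.46390041e-01 -4.38270452e-04]
 [ 3.46390300e-01  9.38089274e-01 -1.50772625e-03]
 [-1.11124548e-04 -1.56619627e-03 -9.99998767e-01]]
1 -0.019 [ 0.33  0.86  0.72  1.8  -1.26  1.14 -2.3 ]
1 0.08 [ 0.22  0.9   1.09  1.77 -1.29  1.45 -2.27]
1 0.15 [ 0.27  0.79  1.09  1.73 -1.17  1.49 -2.33]
1 0.2 [ 0.31  0.73  1.09  1.68 -1.09  1.53 -2.37]
-1 -0.019 [ 0.33  0.86  0.72  1.8  -1.26  1.14  0.84]
-1 0.08 [ 0.22  0.9   1.09  1.77 -1.29  1.45  0.87]
-1 0.15 [ 0.27  0.79  1.09  1.73 -1.17  1.49  0.81]
-1 0.2 [ 0.31  0.73  1.09  1.68 -1.09  1.53  0.78]
```

View pics/c.png

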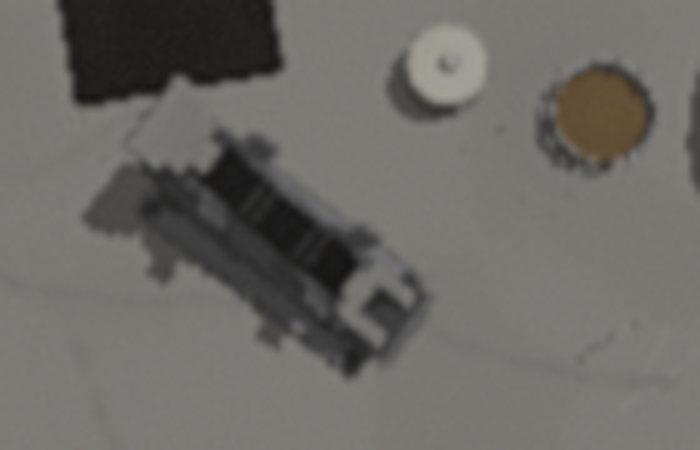

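Run:
```python
from h import *
P=np.load("pics/topP.npy"); p=cv2.imread("pics/top0.png").max(2)
m=(p<45)&(P[...,2]>.085)&(P[...,0]>.43)&(P[...,0]<.57)&(P[...,1]>-.46)&(P[...,1]<-.3)
Q=P[m]; print(m.sum(),Q.mean(0)); w,V=np.linalg.eigh(np.cov(Q.T)); print(V[:,2],np.sqrt(w))
v=V[:,2]*np.sign(V[2,2]); yaw=np.arctan2(v[1],v[0]); print("yaw",yaw,"slope",np.arcsin(v[2]))
C=cradle_R(yaw); c=Q.mean(0)
T=np.c_[np.cross(-C[:,1],-C[:,2]),-C[:,1],-C[:,2]]
s=ctrl.sense(); R0=np.array(s["ee_rot"])
def J(a,b): 
    q=ctrl.ik(a,b); print(np.round(a,3),None if q is None else np.round(q,2)); return q
q1=J(np.array(s["tool_pos"])+[0,0,.29],R0)
for r in (.55,.6,.65): J(np.array([r*np.cos(-.65),r*np.sin(-.65),.5]),R0)
for h in (.12,.15): J(c+C[:,2]*h,T)
```

```text
291 [ 0.50424653 -0.37556557  0.11564173]
[-0.53956296 -0.68504948 -0.4894681 ] [0.00407908 0.00679638 0.02960928]
yaw 0.903646023928437 slope 0.5114796859365073
[0.225 0.609 0.528] [-1.3   0.42  0.02  1.05 -0.01  1.68 -0.06]
[ 0.438 -0.333  0.5  ] [ 0.57  0.2  -0.    1.4   0.    1.54  1.78]
[ 0.478 -0.363  0.5  ] [-0.15  0.49  1.18  1.31 -0.45  1.63  2.17]
[ 0.517 -0.393  0.5  ] [-0.03  0.6   1.15  1.16 -0.55  1.69  2.2 ]
[ 0.467 -0.423  0.22 ] [ 0.28  0.91  1.09  1.6  -1.17  1.6   0.95]
[ 0.458 -0.434  0.246] [ 0.31  0.87  1.09  1.56 -1.14  1.63  0.93]
```

Run:
```python
from h import *
for n in("top","scene"):
    P=np.load(f"pics/{n}P.npy").reshape(-1,3); r=np.hypot(P[:,0],P[:,1])
    Q=P[(P[:,2]>.33)&(P[:,2]<1)&(r<.85)&(P[:,0]>.2)]; print(len(Q),Q.min(0),Q.max(0)); 
    Q=Q[r[(P[:,2]>.33)&(P[:,2]<1)&(r<.85)&(P[:,0]>.2)]>.65]; print(len(Q), Q[:5])
c=np.array([.504,-.3756,.1156]); C=cradle_R(.8836); T=np.c_[np.cross(-C[:,1],-C[:,2]),-C[:,1],-C[:,2]]
s=ctrl.sense()
q1=ctrl.ik(np.array(s["tool_pos"])+[0,0,.29],np.array(s["ee_rot"])); 
q1=np.array(q1); q1[6]=.9
ctrl.movej(q1); print(ctrl.sense()["time_s"])
ctrl.movej([.57,.2,0,1.4,0,1.54,.9]); s=ctrl.sense(); print(s["time_s"],s["tool_pos"])
ctrl.move_to(c+C[:,2]*.13,T); s=ctrl.sense(); print(s["time_s"],s["tool_pos"],s["q"],s["wrist_force"])
p,d=cams.read_camera("wrist"); cv2.imwrite("pics/w1.png",p); np.save("pics/w1P.npy",cloud("wrist",d,s))
```

```text
6882 [ 0.43214949 -0.36002875  0.33005121] [0.80957069 0.3425534  0.65938203]
6053 [[0.786412   0.13649025 0.60759239]
 [0.78787245 0.13675207 0.6054053 ]
 [0.78675192 0.13400598 0.60689876]
 [0.78501093 0.13054974 0.60927806]
 [0.78621605 0.13050524 0.60745489]]
6132 [ 0.4312767  -0.35911175  0.33008436] [0.82710207 0.00552044 0.65809729]
5451 [[ 0.7709375  -0.18939731  0.58511711]
 [ 0.77128476 -0.19375233  0.58861688]
 [ 0.77129353 -0.19965138  0.59321787]
 [ 0.77135434 -0.20517056  0.59753901]
 [ 0.77192663 -0.20813865  0.60002743]]
1.2167
4.5833 [ 0.43647742 -0.33219772  0.50171223]
5.7167 [ 0.46430949 -0.42537692  0.22982373] [ 0.85457401  0.60740185  0.10360696  1.56151937 -0.61234051  1.19581922
  0.55502253] [-0.08412006 -0.15027602  0.82285193]
```

View pics/w1.png

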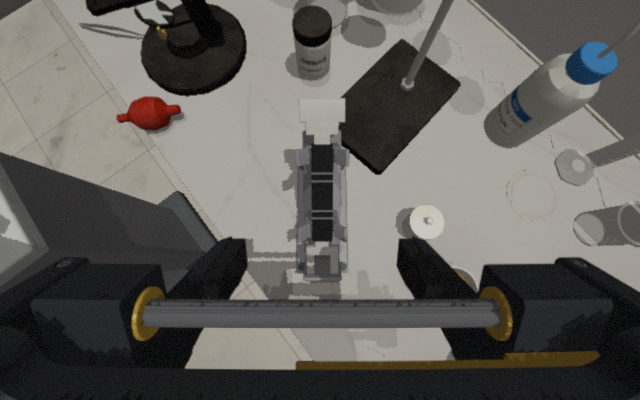

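The wrist view shows the bar upright in the picture, rows about 145–241 and columns 311–333, with the blade at (322,112) and the fork at (322,265). I'll measure the bar and holder from this cloud.

Run:
```python
from h import *
P=np.load("pics/w1P.npy"); g=cv2.imread("pics/w1.png").max(2)
C=cradle_R(.8836); c=np.array([.504,-.3756,.108])
L=(P-c)@C
b=np.zeros(g.shape,bool); b[135:260,300:345]=1
k=b&(g<60)&(abs(L[...,1])<.03)&(L[...,2]>-.005)&(L[...,2]<.03)
Q=L[k]; print(k.sum(),"min",np.percentile(Q,1,0).round(4),"max",np.percentile(Q,99,0).round(4),"med",np.median(Q,0).round(4))
print("fit y(x)",np.polyfit(Q[:,0],Q[:,1],1),"z(x)",np.polyfit(Q[:,0],Q[:,2],1))
# extents across per x along
for x in np.arange(-.05,.051,.0125):
    q=Q[abs(Q[:,0]-x)<.006]; print(x.round(4),len(q),np.percentile(q[:,1],[2,98]).round(4),np.median(q[:,2]).round(4)) if len(q) else 0
# steel: blade, full profile along x near y=0
bl=b.copy(); bl[90:290,290:355]=1
A=L[bl&(g>=60)&(abs(L[...,2])<.03)]
for x in np.arange(-.12,.121,.01):
    q=A[abs(A[:,0]-x)<.005]
    if len(q)>4: print("A",x.round(3),len(q),np.percentile(q[:,1],[2,98]).round(4),np.percentile(q[:,2],[10,50,90]).round(4))
```

```text
1828 min [-0.0508 -0.0117  0.0079] max [0.0504 0.0096 0.0113] med [ 0.0034 -0.0012  0.0097]
fit y(x) [ 0.00690972 -0.00106107] z(x) [-0.00142388  0.00967874]
-0.05 127 [-0.0114  0.0091] 0.0096
-0.0375 211 [-0.012  0.009] 0.0096
-0.025 174 [-0.0121  0.0089] 0.0098
-0.0125 179 [-0.0109  0.0089] 0.0098
-0.0 225 [-0.0107  0.0088] 0.0097
0.0125 197 [-0.0115  0.0098] 0.0098
0.025 190 [-0.0113  0.0097] 0.0097
0.0375 262 [-0.0111  0.0096] 0.0097
0.05 155 [-0.0109  0.0095] 0.0096
A -0.1 576 [-0.0228  0.0194] [-0.0223  0.0034  0.0125]
A -0.09 126 [-0.019   0.0158] [0.0037 0.0049 0.0057]
A -0.08 125 [-0.0188  0.0163] [0.004  0.0047 0.0055]
A -0.07 209 [-0.0185  0.0161] [0.0039 0.0046 0.0056]
A -0.06 197 [-0.0184  0.0152] [0.001  0.0046 0.0054]
A -0.05 78 [-0.026   0.0227] [0.0048 0.0129 0.0207]
A -0.04 245 [-0.0264  0.0234] [-0.0021  0.0154  0.0207]
A -0.03 249 [-0.0251  0.0229] [-0.0215  0.0076  0.0191]
A -0.02 66 [-0.012   0.0096] [0.0089 0.0099 0.0105]
A -0.01 6 [-0.012  -0.0118] [0.0074 0.0084 0.0092]
A -0.0 10 [-0.0118  0.0099] [0.0074 0.0087 0.0092]
A 0.01 28 [-0.0114  0.0099] [0.0081 0.01   0.0105]
A 0.02 89 [-0.0113  0.0097] [0.009  0.0099 0.0108]
A 0.03 89 [-0.0253  0.0244] [-0.0047  0.0148  0.0202]
A 0.04 322 [-0.0258  0.0242] [0.0071 0.0151 0.0209]
A 0.05 243 [-0.0246  0.0231] [-0.0119  0.0052  0.0194]
A 0.06 242 [-0.015   0.0137] [0.0032 0.0042 0.0053]
A 0.07 397 [-0.0203  0.0192] [0.0026 0.0037 0.0047]
A 0.08 503 [-0.0214  0.0208] [0.0028 0.0037 0.0046]
A 0.09 460 [-0.0217  0.0206] [0.0027 0.0036 0.0046]
```

```bash
cat >> h.py <<'E'
C=cradle_R(.8905); c0=np.array([.504,-.3756,.108])
G=c0+cradle_R(.8836)@np.array([-.0002,-.0011,.0005])
T1=np.c_[np.cross(-C[:,1],-C[:,2]),-C[:,1],-C[:,2]]; T2=T1@np.diag([-1,-1,1.])
def tcp(x=0,y=0,z=0): return G+C@np.array([x,y,z-ctrl.grasp_offset])
def st(m=""):
    s=ctrl.sense(); print(m,round(s["time_s"],2),"F",(C.T@s["wrist_force"]).round(2),"w",round(s["width"],3),"gf",np.round(s["gripper_force"],1),"q",np.round(s["q"],2),"p",((np.array(s["tool_pos"])-tcp())@C).round(4)); return s
E
python3 - <<'E'
from h import *
claw.gripper_to(.6)
ctrl.move_straight(tcp(z=.06),T1,v=.12)
ctrl.move_straight(tcp(),v=.08); st("at")
claw.gripper_to(0,30); s=st("grip")
ctrl.move_straight(tcp(z=.03),v=.06); st("lift30")
p,d=cams.read_camera("scene"); cv2.imwrite("pics/s2.png",cv2.resize(p[150:300,220:400],None,fx=4,fy=4))
print(ctrl.ik(tcp(z=.14),T2))
E
```

```text
at 8.28 F [-0.32 -0.01 -0.75] w 0.597 gf 0.0 q [ 0.79  0.76  0.03  1.66 -0.7   0.92  0.63] p [-0.0002 -0.0003  0.0004]
grip 8.86 F [ 0.68 -0.27  1.07] w 0.245 gf 30.0 q [ 0.79  0.76  0.03  1.66 -0.7   0.92  0.63] p [-0.     -0.0001  0.0002]
lift30 9.51 F [-1.04  0.19 -0.96] w 0.244 gf 30.0 q [ 0.8   0.73  0.05  1.65 -0.68  0.98  0.61] p [0.     0.0001 0.03  ]
[ 0.44116061  0.74747979  0.75037715  1.59663052 -0.97751017  1.39270078
 -2.31324776]
```

View pics/s2.png

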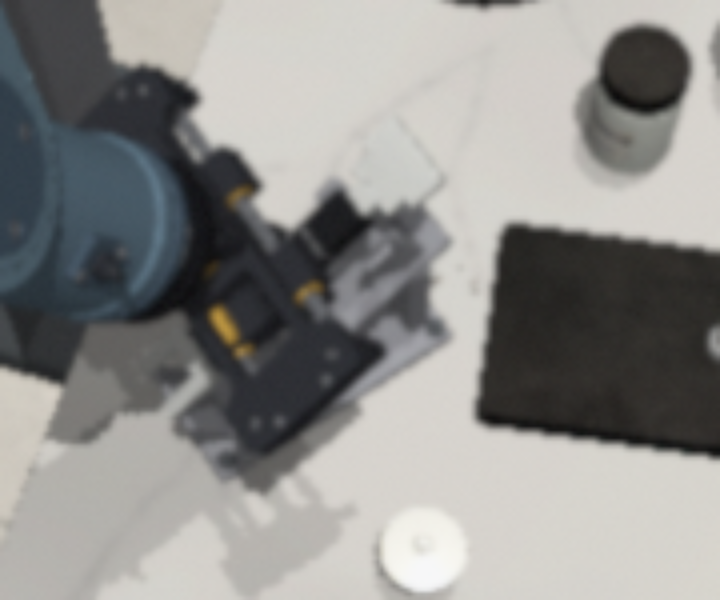

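The scraper is held at its middle and clear of the saddles, with the blade at (395,165). Next I'll lift it, turn it end for end and check it.

Run:
```python
from h import *
claw.gripper_to(0,45)
ctrl.move_straight(tcp(z=.13),v=.1); s=st("up")
q=np.array(s["q"]); q[6]-=np.pi; ctrl.movej(q); s=st("turned")
print("rot err",np.degrees(Ro.from_matrix(T2.T@np.array(s["ee_rot"])).magnitude()))
p,d=cams.read_camera("wrist"); cv2.imwrite("pics/w2.png",p)
P=cloud("wrist",d,s); L=(P-(G+C@[0,0,.13]))@C; g=p.max(2)
for x in np.arange(-.1,.111,.01):
    k=L[(abs(L[...,0]-x)<.004)&(abs(L[...,1])<.035)&(abs(L[...,2])<.03)&(d>0)]
    if len(k)>4: print(x.round(3),len(k),np.percentile(k[:,1],[2,98]).round(4),np.percentile(k[:,2],[10,50,90]).round(4))
```

```text
up 10.93 F [-1.33 -0.21 -0.69] w 0.243 gf 45.0 q [ 0.85  0.64  0.09  1.58 -0.62  1.15  0.57] p [0.0002 0.0004 0.1291]
turned 13.57 F [-0.89 -0.19  0.2 ] w 0.243 gf 45.0 q [ 0.85  0.64  0.09  1.58 -0.62  1.15 -2.57] p [0.0002 0.0004 0.1291]
rot err 0.0907578345328887
-0.09 2129 [-0.0209  0.0212] [0.0011 0.0021 0.0029]
-0.08 2046 [-0.0208  0.0212] [0.0012 0.0021 0.0029]
-0.07 1349 [-0.0154  0.0157] [0.0013 0.0021 0.0029]
-0.06 832 [-0.0143  0.0146] [0.0017 0.0028 0.0038]
-0.05 972 [-0.0102  0.0105] [0.0029 0.0076 0.0087]
-0.04 807 [-0.0103  0.0104] [0.0073 0.0081 0.0089]
-0.03 745 [-0.0102  0.0107] [0.0073 0.0081 0.0088]
-0.02 706 [-0.0105  0.0108] [0.0074 0.0082 0.0089]
-0.01 3736 [-0.0243  0.0247] [-0.0073  0.0089  0.0262]
-0.0 809 [-0.016   0.0167] [0.007  0.0083 0.026 ]
0.01 435 [-0.011   0.0113] [0.0071 0.0081 0.0089]
0.03 275 [-0.0102  0.0106] [0.0076 0.0082 0.0089]
0.04 458 [-0.0102  0.0107] [0.0075 0.0082 0.0089]
0.05 227 [-0.0103  0.0107] [0.0075 0.0082 0.0088]
0.06 244 [-0.0173  0.0177] [-0.0032 -0.0005  0.0034]
```

View pics/w2.png

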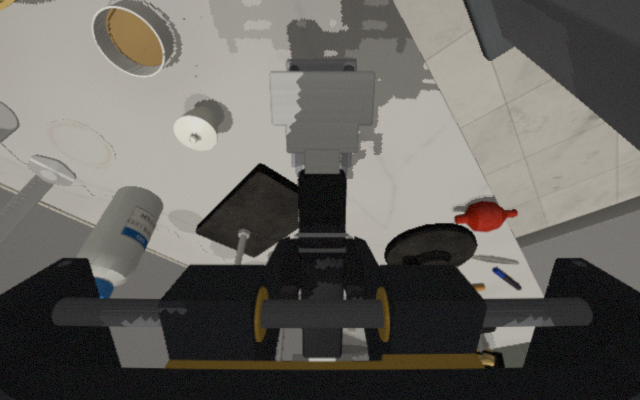

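Turned, straight and level in the grip: the blade is at (322,98) on the low side. Now I'll lower it 3 mm up-slope of its original spot, then ease it down to the stop.

Run:
```python
from h import *
ctrl.move_straight(tcp(x=.003,z=.03),T2,v=.1); s=st("a"); 
F0=C.T@np.array(s["wrist_force"])
for z in (.015,.006,.003,.001,0):
    ctrl.move_straight(tcp(x=.003,z=z),v=.04); F=C.T@np.array(st(z)["wrist_force"])-F0
    if F[2]>12: print("contact"); break
for x in (.002,.001,0,-.001):
    if abs(F[2])>12: break
    ctrl.move_straight(tcp(x=x,z=z),v=.02); F=C.T@np.array(st(("x",x))["wrist_force"])-F0
    if F[0]>6: print("stop"); break
```

```text
a 14.77 F [-0.92  0.25 -1.05] w 0.243 gf 45.0 q [ 0.8   0.73  0.05  1.65 -0.68  0.98 -2.53] p [ 0.0027 -0.0005  0.0308]
0.015 15.29 F [-1.36 -0.16 -1.06] w 0.242 gf 45.0 q [ 0.79  0.74  0.04  1.66 -0.69  0.95 -2.53] p [0.003  0.0001 0.0147]
0.006 15.67 F [ 0.24 -0.37 -0.12] w 0.246 gf 45.0 q [ 0.79  0.75  0.03  1.66 -0.7   0.93 -2.52] p [0.0031 0.0002 0.0056]
0.003 15.92 F [-0.2   0.06 -0.88] w 0.24 gf 45.0 q [ 0.79  0.76  0.03  1.67 -0.7   0.93 -2.52] p [0.003  0.0001 0.0028]
0.001 16.17 F [-0.37 -1.25 -0.94] w 0.244 gf 45.0 q [ 0.79  0.76  0.03  1.67 -0.7   0.93 -2.52] p [0.003  0.0001 0.0009]
0 16.42 F [-0.58 -0.48  0.56] w 0.242 gf 45.0 q [ 0.79  0.76  0.03  1.67 -0.7   0.92 -2.52] p [ 0.0029 -0.0002  0.0002]
('x', 0.002) 16.67 F [ 0.16 -0.57  1.44] w 0.242 gf 45.0 q [ 0.79  0.76  0.03  1.67 -0.7   0.92 -2.52] p [ 0.002  -0.0002  0.0002]
('x', 0.001) 16.92 F [ 0.21 -0.29  2.37] w 0.238 gf 45.0 q [ 0.79  0.76  0.03  1.67 -0.7   0.92 -2.52] p [ 0.001  -0.0002  0.0002]
('x', 0) 17.17 F [ 1.63 -0.29  2.61] w 0.244 gf 45.0 q [ 0.79  0.76  0.03  1.66 -0.7   0.92 -2.51] p [-0.     -0.0002  0.0002]
('x', -0.001) 17.42 F [ 2.55 -0.09  4.97] w 0.243 gf 45.0 q [ 0.79  0.76  0.03  1.66 -0.7   0.93 -2.51] p [-0.0003 -0.0002  0.0001]
```

Run:
```python
from h import *
claw.gripper_to(.6); st("open")
ctrl.move_straight(tcp(z=.13),v=.12); s=st("back")
p,d=cams.read_camera("wrist"); cv2.imwrite("pics/w3.png",p)
P=cloud("wrist",d,s); L=(P-G)@C
for x in np.arange(-.1,.111,.01):
    k=L[(abs(L[...,0]-x)<.004)&(abs(L[...,1])<.022)&(abs(L[...,2])<.014)&(d>0)]
    if len(k)>4: print(x.round(3),len(k),np.percentile(k[:,1],[2,98]).round(4),np.percentile(k[:,2],[10,50,90]).round(4))
k=L[(p.max(2)<60)&(abs(L[...,1])<.008)&(abs(L[...,2]-.009)<.004)&(d>0)]; print("bar x",np.percentile(k[:,0],[1,99]))
```

```text
open 18.04 F [-0.17 -1.02  0.11] w 0.6 gf 0.0 q [ 0.79  0.76  0.03  1.66 -0.7   0.92 -2.51] p [-0.0011  0.     -0.0001]
back 19.27 F [-0.36 -0.03 -0.11] w 0.601 gf 0.0 q [ 0.85  0.64  0.09  1.58 -0.62  1.15 -2.57] p [0.0003 0.0005 0.129 ]
-0.1 365 [-0.0208  0.0205] [0.0064 0.0117 0.0126]
-0.09 488 [-0.0207  0.0207] [0.0023 0.0032 0.0042]
-0.08 504 [-0.0208  0.0208] [0.0024 0.0032 0.0041]
-0.07 322 [-0.0156  0.0149] [0.0025 0.0033 0.0042]
-0.06 198 [-0.0141  0.0134] [0.0031 0.004  0.0052]
-0.05 322 [-0.0177  0.0172] [-0.0003  0.0087  0.0103]
-0.04 367 [-0.0175  0.0172] [0.0017 0.0092 0.0116]
-0.03 244 [-0.0161  0.0151] [0.0081 0.0093 0.0103]
-0.02 200 [-0.0108  0.01  ] [0.0083 0.0094 0.0102]
-0.01 205 [-0.011   0.0101] [0.0083 0.0092 0.0101]
-0.0 193 [-0.0111  0.0103] [0.0082 0.0093 0.0101]
0.01 188 [-0.0103  0.0104] [0.0083 0.0093 0.01  ]
0.02 184 [-0.0105  0.0105] [0.0084 0.0093 0.0102]
0.03 312 [-0.0181  0.0176] [-0.0067  0.0089  0.0104]
0.04 276 [-0.0174  0.0169] [0.0056 0.0093 0.0117]
0.05 120 [-0.0171  0.0162] [0.0056 0.0089 0.0102]
0.06 226 [-0.0172  0.0173] [0.0011 0.004  0.005 ]
0.07 176 [-0.0174  0.0175] [0.0036 0.0043 0.0051]
0.08 116 [-0.0176  0.0177] [0.0036 0.0044 0.0051]
0.09 101 [-0.0178  0.0168] [0.0037 0.0043 0.0051]
bar x [-0.05256615  0.04778922]
```

View pics/w3.png

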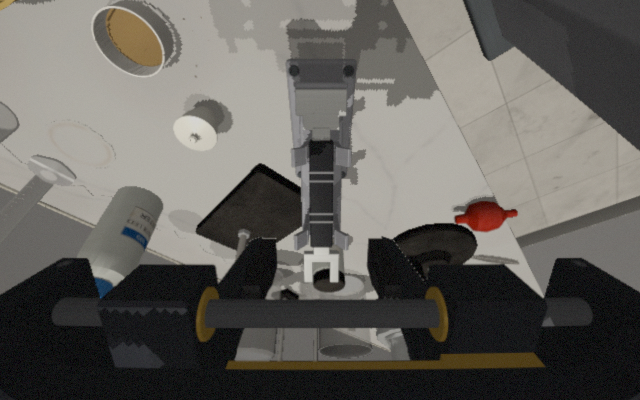

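The scraper lies flat in both saddles. The fork is at the high end (322,265), the blade is at the stop (320,95), and the gripper is clear. Tin, jar and crucible look untouched, so I'm handing in.

```bash
python3 -c "
from station import *
ctrl.dwell(.3); print(close_job())"
```

```text
the job is handed in; nothing more can be done
None
```

The scraper is turned end for end and lies flat in both saddles with the fork at the high end and the blade at the end stop; it is released, and I handed the job in at about 20 s (no verdict was returned).

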